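# Seat the hex key in the monitor-arm base

## Task

Take the orange T-handle hex key out of the wooden stand, turn it to match the hexagon socket sunk in the monitor-arm base, and lower it in until it drops fully home. Leave it standing there upright and let go of it; leave the blue key where it is in the stand.

Things in the scene. Friction and masses are not known exactly. Their poses are not given: they have to be found in the camera images.
- thick_key_handle (a point): Centre of the orange key's handle bar, 76 (x) by 22 (y) by 22 mm. Loose, 250 g, upright (z up) in either stand hole, yaw varies; bar underside 45 mm above the stand. The steel hexagon shank, 24 mm across flats, goes straight down; its flat end is 107 mm below this point, its last 8 mm taper to 0.6 of the width. Two hexagon corners point along +x and -x (along the bar).
- thin_key_handle (a point): Centre of the blue key's handle bar: same shape, 200 g, but an 18 mm shank, too thin for the socket. Stands in the stand's other hole, 130 mm away, its handle's top 126 mm above the table: lift the orange key clear of it. It stays there.
- socket_mouth (a point): Centre of the top face (46 mm above the table) of the round 72 mm boss of the fixed monitor-arm base (96 mm square dark foot). z up. Two white lines on the rim mark +x and -x, where two socket corners lie: the key fits with its bar along these lines or turned by any multiple of 60 degrees, to within 10 degrees. Fully home, the key's handle centre is 69 mm above this point.
- socket_floor (a point): Centre of the flat floor of the hexagon socket, 38 mm below the boss's top, same axes. The socket is 26.4 mm across flats and 24 mm deep; above it a six-sided countersink widens over 14 mm to 44 mm across flats at the boss's top.
- key_stand: Fixed wooden block for the two keys, 64 mm (x) by 196 mm (y) by 50 mm tall; origin at the centre of its underside. Two round holes, 33 mm wide and 42 mm deep, lie 65 mm either side of the centre along its y.

How it is judged:
At the end, for the whole second after the job is handed in: The orange key stands in the socket, its handle centre less than 76 mm above the boss's top (69 mm when fully home) and within 20 mm of the socket's axis, upright to within 10 degrees, released (z of thick_key_handle in the frame of socket_mouth below 0.076 m and horizontal distance between thick_key_handle and socket_mouth below 0.02 m and angle between thick_key_handle's own z axis and vertical below 0.17 rad); the robot touches nothing.
It fails at once if the blue key is moved more than 30 mm (distance of thin_key_handle from where it was at the start of the episode above 0.03 m).
It also fails if it takes over 38 s, if anything falls off the work surface, if the arm or the gripper's body presses on something with over 40 N, if the wrist force passes 120 N, or if a joint passes its speed limit or range.

## Robot

A 7-joint arm with a two-finger parallel gripper is mounted at the origin on a cart in front of the work surface, level with it; the furniture and walls round the work are solid. World frame = base frame: x ahead of the robot, y to its left, z up, the work surface at z = 0. Lengths are in m, angles in rad, forces in N, time in s.
With the tool pointing down it reaches from about 0.4 to 0.875 m from the base axis. Payload 19.3 kg.
Tool frame: the origin (TCP) lies where the fingers leave the gripper's body, on its centre line; the fingertips stand bot.tip_reach ahead of it and the grasp point (between the pads) lies 54 mm ahead of it (bot.tip_reach is the distance from the TCP to the fingertips, in m); z points along the fingers, y is the line along which they close (so a half turn about z gives the same grasp; the last joint's range is limited). The gripper opens to 85 mm and grips with 20 to 120 N. Pads are 22 mm wide; open, the fingers measure 114 mm over their backs; the gripper's body (76 mm by 85 mm) begins 54 mm behind the grasp point. The pads swing forward as they close: fully open they stand 13 mm farther back than shut.
Start: joints at [-1.271, 0.521, -0.036, 1.599, 0.021, 1.021, -0.113], TCP at [0.226, 0.583, 0.304] pointing down, gripper open.
Joint ranges: [-2.91, 2.91], [-0.3, 2.13], [-1.5, 1.42], [0.17, 2.43], [-1.26, 4.41], [0.16, 1.93], [-2.52, 2.52]. Speed limits (rad/s): [1.89, 1.89, 2.39, 2.39, 3.01, 3.01, 3.01].

## Interface

Orientations are given as [roll, pitch, yaw] about the fixed x, y, z axes, in that order (R = Rz(yaw) Ry(pitch) Rx(roll)).
In Python, from workcell import bot gives the robot as it stands. The module is installed in compiled form; this text tells all that it offers.
- The arm moves only by the shell command python3 -m jog 'ROWS' [FORCE]. ROWS is JSON, a list that holds one entry, the list of rows, each a list of 7 numbers: the shift along the tool's x, y, z in mm, then the turn, a rotation vector about the tool's x, y, z in rad, then the opening, from 0 (shut) to 1 (fully open). In form: [[[tx, ty, tz, wx, wy, wz, fingers], ...]]. A call has 1 to 5 rows; each row shifts and turns the commanded pose from where the row before left it, along the tool's axes as they then stand; what a row does not reach is not made up. A row lasts 1/10 s, in which the tool goes at most 50 mm and 8.59 degrees, less where a joint would pass 70% of its speed; a pose out of reach is approached as far as the arm can. A call is refused whole if a number of a shift passes 50 or a number of a turn 0.15, either way. A call with a gripper value outside its range is refused whole. The fingers move at their own pace and stop on an object; FORCE is the grip in N (left out, the last holds). Time passes only in rows, so rows that do not move let the fingers close. It gives the time, the measured TCP pose, the force, the opening and the grip force at its end, in the units of the state.
- bot.observe(): the state, without advancing time (a new reading comes with each control period).
- bot.grab_frame(name): name is "side" or "top"; returns a dict with "img" (420x560x3 uint8, red, green, blue), "intrinsics" (3x3 intrinsics, pixels), "k1" (the pictures are not rectified: a ray, as slopes to the right and down, at radius r is drawn at 1 + k1 r^2 times it, then the intrinsics apply), "R" (3x3) and "t" (3): a world point X has camera coordinates R X + t. Camera axes: x right, y down, z forward; pixel columns grow to the right and rows downward; lengths in m; the calibration is good to about 2 mm. A picture is of the moment at which its call begins. There is no depth.
- bot.job_done(): hands the job in; it is judged then, once.
Trained networks look in a picture, given as the dict that the camera call returned (one of the last four; its "shot" number tells which), for a name from the list of things; names that differ only in an ending like _2 or _b are one class to them, and where a whole thing is asked for, a point or a joint stands for the part that bears it (a point fixed in the world has none). Each returns a list of dicts, best first, with "conf" (0 to 1); they miss things now and then, are a little off and sometimes report something else, mostly with a low value. They report only what shows in the picture. A call takes as long as a camera call.
- bot.trace(query, picture): "region" (420x560 bool, what is visible of it).
- bot.spot_point(query, picture): "xyz" ([x, y, z] in m, in world coordinates, good to about 4 mm: a listed point, or the origin of a listed thing).
The state is a dict: "clock": time; "qpos": joint angles; "qd": joint speeds; "joint_efforts": joint torques, N m; "position": TCP position; "tool_rot": TCP orientation; "force": force on the tool from outside, world axes, zero at the start; "moment": the same for the moment, N m; "grip_width": finger opening in m; "finger_force": force on a finger pad.
Only numpy, scipy, OpenCV 4.12 (cv2) and the standard library are available. Lean on these libraries where they do the work, as an engineer would, in place of code of your own. Each camera call takes 0.05 s, during which the arm holds its last target. There are 200 camera calls.

## Working session

There is one attempt and no reset: what is moved stays moved. The work goes in short steps, Python scripts to look and compute and a shell command to move; the robot and the scene stay as the last step left them, time stands still between calls to the robot, and variables do not carry over. Pictures are saved under pics/ and viewed, at most 10 in all, crops included, and the job is handed in when it is done.

```bash
mkdir -p pics; cat > h.py <<'E'
import numpy as np, cv2
from workcell import bot
def save(f,n): cv2.imwrite(f'pics/{n}.png',f['img'][:,:,::-1])
def proj(f,X):
    c=f['R']@np.asarray(X,float)+f['t']; s=c[:2]/c[2]; s=s*(1+f['k1']*(s@s)); K=f['intrinsics']
    return K[:2,:2]@s+K[:2,2]
def ray(f,px,z):
    K=f['intrinsics']; d=np.linalg.solve(K[:2,:2],np.asarray(px,float)-K[:2,2]); s=d.copy()
    for _ in range(20): s=d/(1+f['k1']*(s@s))
    v=f['R'].T@np.array([s[0],s[1],1]); o=-f['R'].T@f['t']
    return o+v*(z-o[2])/v[2]
E
python3 - <<'E'
from h import *
fs={n:bot.grab_frame(n) for n in('side','top')}
ims=[]
for n,f in fs.items():
    print(n,-f['R'].T@f['t'])
    for q in['thick_key_handle','thin_key_handle','socket_mouth','key_stand']:
        for r in bot.spot_point(q,f)[:2]: print(q,np.round(r['xyz'],3),round(r['conf'],2),np.round(proj(f,r['xyz'])))
    save(f,n+'0')
s=bot.observe(); print(s['position'],s['tool_rot'],s['clock'],s['force'],bot.tip_reach)
E
```

```text
side [ 0.47797764 -0.77030663  0.63899255]
thick_key_handle [0.469 0.341 0.119] 0.56 [249. 142.]
thin_key_handle [0.475 0.213 0.115] 0.56 [252. 167.]
socket_mouth [ 0.496 -0.129  0.048] 0.69 [267. 293.]
key_stand [0.473 0.276 0.002] 0.78 [252. 195.]
top [0.3269049  0.10142638 1.00031469]
thick_key_handle [0.466 0.341 0.115] 0.83 [177. 216.]
thin_key_handle [0.47  0.209 0.113] 0.56 [242. 223.]
socket_mouth [ 0.495 -0.134  0.044] 0.95 [404. 240.]
key_stand [ 0.472  0.277 -0.002] 0.67 [218. 227.]
[0.22592781 0.58270523 0.3038688 ] [-3.14149546e+00  1.34301116e-05  2.77167640e+00] 0.5 [-0.81110277 -0.20998273  0.80049423] 0.0726
```

View pictures.

View pics/top0.png

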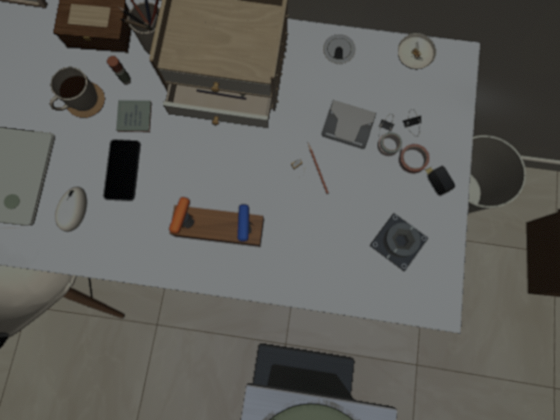

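View pics/side0.png

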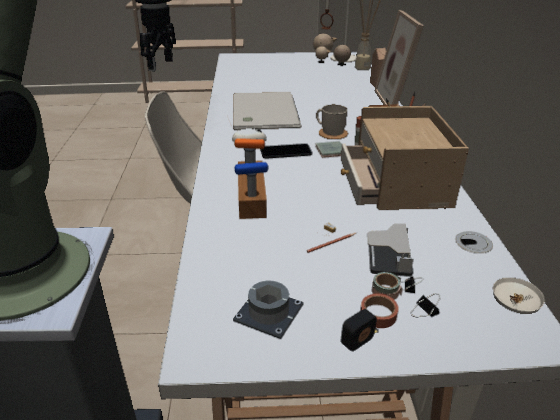

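```bash
python3 - <<'E'
from h import *
f=bot.grab_frame('top')
for q in['thick_key_handle','thin_key_handle']:
    for r in bot.trace(q,f)[:1]:
        m=r['region']; 
        # bar only: colour
        ys,xs=np.nonzero(m); P=np.array([ray(f,p,.115)[:2] for p in np.c_[xs,ys]])
        c=P.mean(0); w,v=np.linalg.eigh(np.cov((P-c).T)); a=v[:,1]
        print(q,r['conf'],len(xs),c,np.degrees(np.arctan2(a[1],a[0])),np.sqrt(w*12))
print(f['intrinsics'],f['k1'])
a=cv2.resize(f['img'][200:285,355:445],None,fx=6,fy=6,interpolation=3)
b=cv2.resize(f['img'][190:250,160:270],None,fx=5,fy=5,interpolation=3)
g=bot.grab_frame('side')
c=cv2.resize(g['img'][270:340,225:310],None,fx=6,fy=6,interpolation=3)
for n,i in(('a',a),('c',c)): 
    i=np.clip(i.astype(float)*(2.2 if n=='a' else 1.5),0,255).astype('uint8'); cv2.imwrite(f'pics/{n}.png',i[:,:,::-1])
print(a.shape,c.shape)
for yaw in range(0,180,30):
    t=np.radians(yaw); d=.03*np.array([np.cos(t),np.sin(t),0]); o=np.array([.495,-.132,.046])
    print(yaw,((proj(f,o+d)-[355,200])*6).round(),((proj(f,o-d)-[355,200])*6).round(),((proj(g,o+d)-[225,270])*6).round(),((proj(g,o-d)-[225,270])*6).round())
E
```

```text
thick_key_handle 0.96 596 [0.46630698 0.33341639] 178.4354071526637 [0.03781521 0.06939763]
thin_key_handle 0.9 435 [0.47093549 0.20640741] -171.08248787321978 [0.02406206 0.07344346]
[[444.00845846   0.         285.26940651]
 [  0.         444.00845846 208.01087091]
 [  0.           0.           1.        ]] 0.05084757574926709
(510, 540, 3) (420, 510, 3)
0 [296. 159.] [281. 323.] [352. 147.] [146. 153.]
30 [253. 164.] [324. 318.] [335. 112.] [160. 189.]
60 [220. 189.] [358. 293.] [296.  88.] [199. 214.]
90 [205. 228.] [373. 253.] [245.  81.] [252. 223.]
120 [212. 271.] [365. 210.] [196.  91.] [305. 211.]
150 [240. 306.] [337. 176.] [159. 118.] [341. 183.]
```

View pics/a.png

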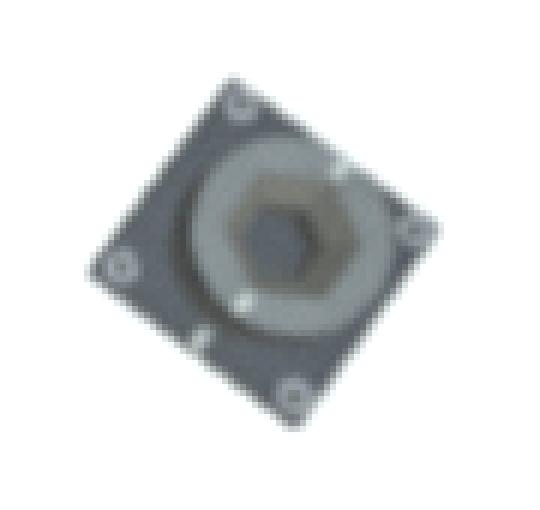

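View pics/c.png

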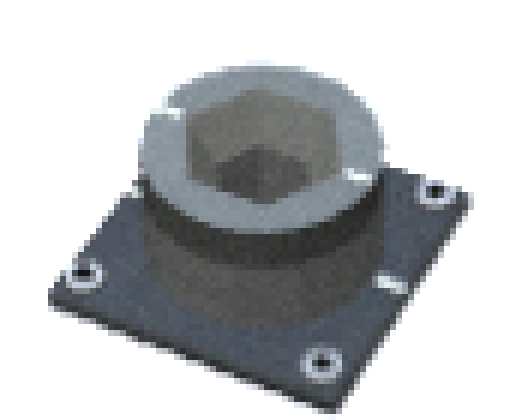

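```bash
python3 - <<'E'
from h import *
f=bot.grab_frame('top'); g=bot.grab_frame('side')
# resize centre offset: px=(u+.5)/6-.5
for F,o,A,B in((f,(355,200),(341,168),(243,303)),(g,(225,270),(172,114),(359,177))):
    a,b=[ray(F,(np.array(p)+.5)/6-.5+np.array(o),.046) for p in(A,B)]
    d=a-b; print((a+b)/2,np.linalg.norm(d),np.degrees(np.arctan2(d[1],d[0])))
# orange bar top face in both views
for F in(f,g):
    hsv=cv2.cvtColor(F['img'],cv2.COLOR_RGB2HSV)
    for q,lo,hi in(('thick_key_handle',3,22),('thin_key_handle',105,130)):
        m=bot.trace(q,F)[0]['region']&(hsv[...,1]>130)&(hsv[...,0]>=lo)&(hsv[...,0]<=hi)
        ys,xs=np.nonzero(m); P=np.array([ray(F,p,.115)[:2] for p in np.c_[xs,ys]],np.float32)
        (c,wh,an)=cv2.minAreaRect(P*1000); print(q,len(P),P.mean(0),c,wh,an)
        print([np.round(r['xyz'],3) for r in bot.spot_point(q,F)[:1]])
        w,v=np.linalg.eigh(np.cov(P.T));print(np.degrees(np.arctan2(v[1,1],v[0,1])))
b=np.hstack([cv2.resize(f['img'][190:250,160:260],(500,300),interpolation=3),cv2.resize(g['img'][120:220,220:280],(180,300),interpolation=3)])
cv2.imwrite('pics/b.png',np.clip(b*1.5,0,255).astype('uint8')[:,:,::-1])
for y in(90,75,90,0,180): pass
s=bot.observe(); print(s['clock'])
E
```

```text
[ 0.49797292 -0.13213154  0.046     ] 0.061863026920982014 -29.252825112311886
[ 0.49891282 -0.12910778  0.046     ] 0.06101959512997757 151.38972520455965
thick_key_handle 384 [0.46646342 0.33828637] (466.72967529296875, 338.1861877441406) (24.01361846923828, 75.04039764404297) 83.16011047363281
[array([0.469, 0.338, 0.115])]
173.3387854524024
thin_key_handle 303 [0.47101748 0.20792417] (472.3196716308594, 208.5733184814453) (69.8699722290039, 18.115150451660156) 8.432029724121094
[array([0.468, 0.214, 0.112])]
-171.79540563133932
thick_key_handle 260 [0.4690755  0.34120244] (468.70269775390625, 339.00531005859375) (52.055789947509766, 73.8013687133789) 87.19847869873047
[array([0.472, 0.339, 0.118])]
167.6882101102333
thin_key_handle 307 [0.4703829  0.21107796] (470.8337707519531, 212.39517211914062) (52.72972106933594, 70.57228088378906) 88.1164779663086
[array([0.473, 0.211, 0.116])]
-166.7407949942132
1.2
```

View pics/b.png

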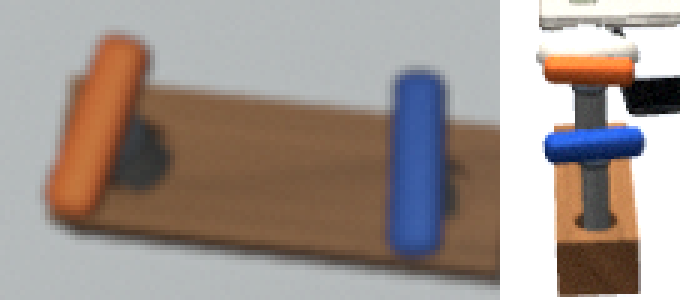

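```bash
cat > d.py <<'E'
import sys,numpy as np
from scipy.spatial.transform import Rotation as R
from workcell import bot
x,y,z,yaw=map(float,sys.argv[1:5]); s=bot.observe()
A=R.from_euler('xyz',s['tool_rot']); B=R.from_euler('xyz',[np.pi,0,np.radians(yaw)])
print('mm',((A.inv()*1).apply(np.array([x,y,z])-s['position'])*1000).round(1) if 0 else (A.inv().apply(np.array([x,y,z])-s['position'])*1000).round(1),'rot',(A.inv()*B).as_rotvec().round(3))
print('t',round(s['clock'],2),'pos',s['position'].round(4) if hasattr(s['position'],'round') else s['position'],'yaw',np.degrees(s['tool_rot'][2]).round(1),'F',np.round(s['force'],1),'w',s['grip_width'],'gf',s['finger_force'],'q',np.round(s['qpos'],2))
E
python3 d.py .467 .339 .26 173.3
```

```text
mm [-312.9 -140.1   43.9] rot [-0.    -0.    -0.253]
t 1.2 pos [0.2259 0.5827 0.3039] yaw 158.8 F [-0.1 -1.   0. ] w 0.08507559363988511 gf 0.0 q [-1.27  0.52 -0.04  1.6   0.02  1.02 -0.11]
```

```bash
python3 -m jog '[[[-39,-17.5,3,0,0,0,1],[-39,-17.5,3,0,0,0,1],[-39,-17.5,3,0,0,0,1],[-39,-17.5,3,0,0,0,1],[-39,-17.5,3,0,0,0,1]]]' 40; python3 d.py .467 .339 .26 173.3
```

```text
clock: 1.7
position: [0.3771, 0.4293, 0.289]
tool_rot: [3.141, 0.0, 2.772]
force: [1.4, 1.0, 0.0]
grip_width: 0.0854
finger_force: 0.0
mm [-116.5  -51.7   29. ] rot [ 0.     0.    -0.253]
t 1.7 pos [0.3771 0.4293 0.289 ] yaw 158.8 F [1.4 1.  0. ] w 0.085441106821647 gf 0.0 q [-0.95  0.45 -0.01  1.76  0.    0.93  0.24]
```

```bash
python3 -m jog '[[[-39,-17,9,0,0,0,1],[-39,-17,10,0,0,0,1],[-38.5,-17.5,10,0,0,0,1],[0,0,0,0,0,-0.127,1],[0,0,0,0,0,-0.126,1]]]'; python3 d.py .467 .339 .169 173.3
python3 - <<'E'
from h import *
f=bot.grab_frame('top');g=bot.grab_frame('side')
b=np.hstack([cv2.resize(f['img'][170:270,140:260],(480,400),interpolation=3),cv2.resize(g['img'][80:220,200:300],(286,400),interpolation=3)])
cv2.imwrite('pics/e.png',np.clip(b*1.5,0,255).astype('uint8')[:,:,::-1])
for q in('thick_key_handle',):
  for F in(f,g): print([(np.round(r['xyz'],3),r['conf']) for r in bot.spot_point(q,F)[:1]])
E
```

```text
clock: 2.2
position: [0.467, 0.3393, 0.2596]
tool_rot: [-3.141, -0.0, 3.027]
force: [-0.4, 1.2, 1.1]
grip_width: 0.0852
finger_force: 0.0
mm [-0.  -0.3 90.6] rot [-0.001 -0.     0.003]
t 2.2 pos [0.467  0.3393 0.2596] yaw 173.4 F [-0.4  1.2  1.1] w 0.08515101475690616 gf 0.0 q [-0.69  0.5  -0.05  1.77  0.03  0.87  0.7 ]
[]
[(array([0.468, 0.341, 0.118]), 0.66)]
```

View pics/e.png

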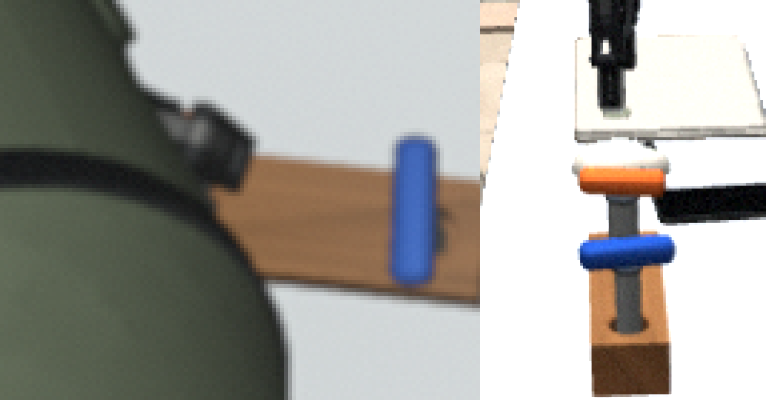

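```bash
python3 - <<'E'
from h import *
g=bot.grab_frame('side')
for X in((.467,.339,.196),(.467,.339,.115),(.467,.296,.196)): print(((proj(g,X)-[200,80])*2.86).round())
E
python3 -m jog '[[[0,0,30,0,0,0,1],[0,0,30,0,0,0,1],[0,0,30,0,0,0,1],[0,0,0,0,0,0,0],[0,0,0,0,0,0,0]]]' 40; python3 -m jog '[[[0,0,0,0,0,0,0],[0,0,0,0,0,0,0],[0,0,0,0,0,0,0]]]' 60;python3 d.py .467 .339 .3 173.3
```

```text
[136.  94.]
[139. 181.]
[136. 114.]
clock: 2.95
position: [0.4661, 0.3408, 0.1704]
tool_rot: [-3.141, -0.0, 3.024]
force: [-0.1, -0.5, 0.7]
grip_width: 0.0592
finger_force: 0.0
clock: 3.25
position: [0.4667, 0.3407, 0.1714]
tool_rot: [3.14, 0.002, 3.024]
force: [-1.0, -4.2, 12.5]
grip_width: 0.0219
finger_force: 58.2
mm [  -0.7   -1.5 -128.6] rot [ 0.001  0.002 -0.   ]
t 3.25 pos [0.4667 0.3407 0.1714] yaw 173.3 F [-1.  -4.2 12.5] w 0.02189926292662739 gf 58.19939963053912 q [-0.7   0.62 -0.05  1.83  0.05  0.69  0.68]
```

```bash
python3 -m jog '[[[0,0,-15,0,0,0,0],[0,0,-30,0,0,0,0],[0,0,-40,0,0,0,0],[0,0,-40,0,0,0,0],[0,0,-35,0,0,0,0]]]' 80; python3 d.py .495 -.132 .33 150.7
python3 - <<'E'
from h import *
g=bot.grab_frame('side'); save(g,'lift')
b=cv2.resize(g['img'][20:220,180:320],(560,800)[:2] and (420,600),interpolation=3)
cv2.imwrite('pics/l.png',np.clip(b*1.5,0,255).astype('uint8')[:,:,::-1])
print([(np.round(r['xyz'],3),r['conf']) for r in bot.spot_point('thick_key_handle',g)[:1]])
E
```

```text
clock: 3.75
position: [0.466, 0.3404, 0.3326]
tool_rot: [3.141, 0.001, 3.024]
force: [-0.1, 0.2, -3.2]
grip_width: 0.0206
finger_force: 78.8
mm [ -84.  -465.7    2.2] rot [0.001 0.001 0.394]
t 3.75 pos [0.466  0.3404 0.3326] yaw 173.3 F [-0.1  0.2 -3.2] w 0.020580317102241234 gf 78.7858583824709 q [-0.7   0.41 -0.05  1.7   0.02  1.03  0.7 ]
[(array([0.473, 0.342, 0.277]), 0.86)]
```

View pics/l.png

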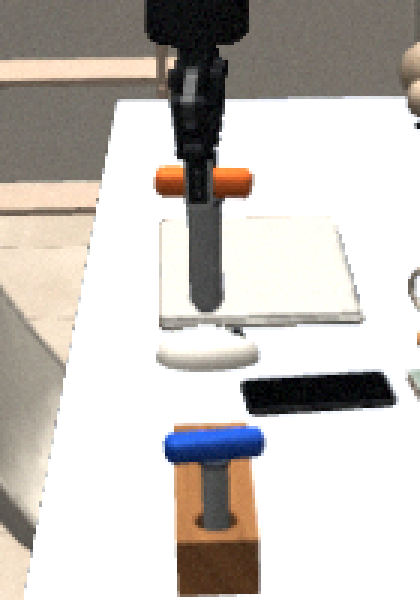

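```bash
python3 -m jog '[[[-4,-20,0,0,0,0,0],[-7,-40,0,0,0,0,0],[-8,-45,0,0,0,0,0],[-8,-45,0,0,0,0,0],[-8,-45,0,0,0,0,0]]]' 80; python3 -m jog '[[[-8,-45,0,0,0,0.08,0],[-8,-45,0,0,0,0.08,0],[-8,-40,0,0,0,0.08,0],[-8,-30,0,0,0,0.08,0],[0,-10,0,0,0,0.07,0]]]'; python3 d.py .495 -.129 .28 150.7
```

```text
clock: 4.35
position: [0.4776, 0.1409, 0.3298]
tool_rot: [-3.142, -0.0, 3.025]
force: [1.8, -0.0, -2.4]
grip_width: 0.0209
finger_force: 78.9
clock: 4.85
position: [0.4687, -0.0326, 0.3298]
tool_rot: [-3.141, 0.0, 2.627]
force: [0.7, 1.5, -2.1]
grip_width: 0.0208
finger_force: 79.0
mm [-70.3 -71.   49.9] rot [-0.001  0.    -0.003]
t 4.85 pos [ 0.4687 -0.0326  0.3298] yaw 150.5 F [ 0.7  1.5 -2.1] w 0.020809796884025664 gf 79.0011191368103 q [-0.19  0.24  0.16  1.97 -0.05  0.93  1.05]
```

```bash
python3 -m jog '[[[-25,-25,5,0,0,0,0],[-25,-25,20,0,0,0,0],[-20,-21,25,0,0,0,0],[0,0,30,0,0,0,0],[0,0,20,0,0,0,0]]]'; python3 d.py .495 -.129 .2 150.7
python3 - <<'E'
from h import *
g=bot.grab_frame('side');f=bot.grab_frame('top')
b=cv2.resize(g['img'][170:350,200:340],(467,600),interpolation=3)
cv2.imwrite('pics/m.png',np.clip(b*1.5,0,255).astype('uint8')[:,:,::-1])
for F in(g,f):
  print([(np.round(r['xyz'],3),r['conf']) for q in('thick_key_handle','socket_mouth') for r in bot.spot_point(q,F)[:1]])
p=bot.observe()['position']
for X in(p-[0,0,.055],p-[-.003,.0017,.162],(.498,-.131,.046)): print(((proj(g,X)-[200,170])*3.33).round())
E
```

```text
clock: 5.35
position: [0.4953, -0.126, 0.228]
tool_rot: [-3.141, -0.001, 2.633]
force: [-0.3, 1.5, -3.1]
grip_width: 0.0209
finger_force: 79.0
mm [-1.2 -2.8 28. ] rot [-0.001 -0.001  0.003]
t 5.35 pos [ 0.4953 -0.126   0.228 ] yaw 150.9 F [-0.3  1.5 -3.1] w 0.0209486018426633 gf 79.00978427845985 q [-0.    0.45  0.18  1.98 -0.12  0.72  1.31]
[(array([ 0.498, -0.129,  0.173]), 0.66), (array([ 0.5  , -0.128,  0.044]), 0.85)]
[(array([ 0.495, -0.127,  0.166]), 0.65), (array([ 0.498, -0.133,  0.046]), 0.9)]
[222. 207.]
[230. 376.]
[227. 415.]
```

View pics/m.png

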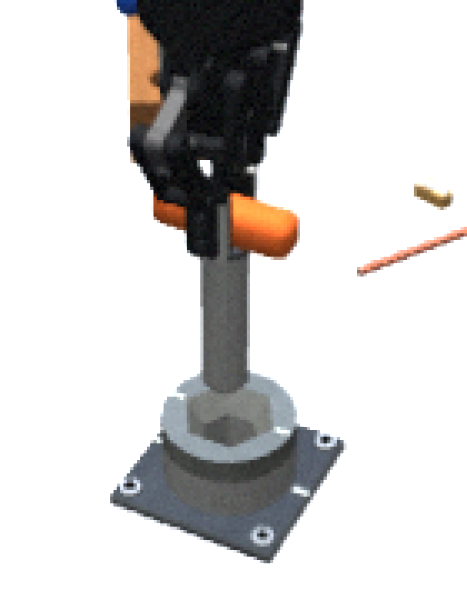

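```bash
python3 -m jog '[[[-1,-3,0,0,0,0,0],[0,0,10,0,0,0,0],[0,0,10,0,0,0,0],[0,0,8,0,0,0,0]]]'; python3 d.py .495 -.129 .17 150.7
```

```text
clock: 6.05
position: [0.4953, -0.1282, 0.2008]
tool_rot: [-3.141, -0.001, 2.635]
force: [0.6, 0.5, -2.8]
grip_width: 0.0207
finger_force: 79.1
mm [-0.1 -0.9 30.8] rot [-0.    -0.001  0.005]
t 6.05 pos [ 0.4953 -0.1282  0.2008] yaw 151.0 F [ 0.6  0.5 -2.8] w 0.02068718097212149 gf 79.10221686121076 q [ 0.01  0.5   0.17  1.99 -0.13  0.66  1.33]
```

```bash
python3 -m jog '[[[0,-0.5,4,0,0,0,0],[0,0,4,0,0,0,0],[0,0,3,0,0,0,0]]]' 40; python3 d.py .495 -.129 .17 150.7
```

```text
clock: 6.35
position: [0.4954, -0.1288, 0.1906]
tool_rot: [-3.142, -0.0, 2.635]
force: [0.5, -0.2, -2.6]
grip_width: 0.0207
finger_force: 79.1
mm [ 0.2 -0.3 20.6] rot [-0.    -0.     0.004]
t 6.35 pos [ 0.4954 -0.1288  0.1906] yaw 151.0 F [ 0.5 -0.2 -2.6] w 0.020658162760753496 gf 79.07788407057524 q [ 0.02  0.51  0.16  2.   -0.13  0.64  1.33]
```

```bash
python3 -m jog '[[[0,0,3,0,0,0,0],[0,0,3,0,0,0,0],[0,0,3,0,0,0,0]]]' 40; python3 d.py .495 -.129 .17 150.7
```

```text
clock: 6.65
position: [0.4955, -0.1288, 0.1818]
tool_rot: [3.141, 0.001, 2.635]
force: [1.5, -0.1, -2.9]
grip_width: 0.0206
finger_force: 79.2
mm [ 0.4 -0.5 11.8] rot [0.    0.001 0.005]
t 6.65 pos [ 0.4955 -0.1288  0.1818] yaw 151.0 F [ 1.5 -0.1 -2.9] w 0.02057573472183065 gf 79.164889161475 q [ 0.02  0.53  0.16  2.01 -0.14  0.62  1.33]
```

```bash
python3 -m jog '[[[0,0,3,0,0,0,0],[0,0,3,0,0,0,0],[0,0,2,0,0,0,0]]]' 40; python3 d.py .495 -.129 .17 150.7
```

```text
clock: 6.95
position: [0.4955, -0.1287, 0.1737]
tool_rot: [3.142, 0.0, 2.635]
force: [1.0, 0.5, -2.2]
grip_width: 0.0208
finger_force: 79.2
mm [ 0.3 -0.5  3.7] rot [0.    0.    0.005]
t 6.95 pos [ 0.4955 -0.1287  0.1737] yaw 151.0 F [ 1.   0.5 -2.2] w 0.020751252300552345 gf 79.17817792156711 q [ 0.02  0.54  0.15  2.01 -0.14  0.6   1.34]
```

```bash
python3 -m jog '[[[0,0,2,0,0,0,0],[0,0,1.5,0,0,0,0],[0,0,0,0,0,0,0]]]' 40; python3 -m jog '[[[0,0,0,0,0,0,1],[0,0,0,0,0,0,1],[0,0,0,0,0,0,1],[0,0,0,0,0,0,1],[0,0,0,0,0,0,1]]]'; python3 d.py .495 -.129 .27 150.7
```

```text
clock: 7.25
position: [0.496, -0.1291, 0.1715]
tool_rot: [3.141, 0.002, 2.634]
force: [-1.9, 0.1, 20.5]
grip_width: 0.0209
finger_force: 82.0
clock: 7.75
position: [0.4953, -0.1288, 0.1703]
tool_rot: [-3.141, -0.0, 2.635]
force: [0.0, 0.3, 0.1]
grip_width: 0.0855
finger_force: 0.0
mm [  0.1  -0.3 -99.7] rot [-0.    -0.     0.005]
t 7.75 pos [ 0.4953 -0.1288  0.1703] yaw 151.0 F [0.  0.3 0.1] w 0.08554663927823473 gf 0.0 q [ 0.03  0.55  0.15  2.01 -0.14  0.59  1.34]
```

Bottomed out with 20 N at the expected depth and released; retreat and check.

```bash
python3 -m jog '[[[0,0,-15,0,0,0,1],[0,0,-30,0,0,0,1],[0,0,-35,0,0,0,1],[0,0,-30,0,0,0,1],[0,0,0,0,0,0,1]]]'
python3 - <<'E'
from h import *
g=bot.grab_frame('side')
b=cv2.resize(g['img'][120:350,180:340],(417,600),interpolation=3)
cv2.imwrite('pics/n.png',np.clip(b*1.5,0,255).astype('uint8')[:,:,::-1])
print([(np.round(r['xyz'],3),r['conf']) for q in('thick_key_handle','socket_mouth','thin_key_handle') for r in bot.spot_point(q,g)[:1]])
E
```

```text
clock: 8.25
position: [0.4965, -0.1291, 0.2838]
tool_rot: [3.14, 0.005, 2.635]
force: [-0.1, 0.2, -0.9]
grip_width: 0.0854
finger_force: 0.0
[(array([ 0.501, -0.129,  0.115]), 0.83), (array([ 0.497, -0.13 ,  0.044]), 0.89)]
```

View pics/n.png

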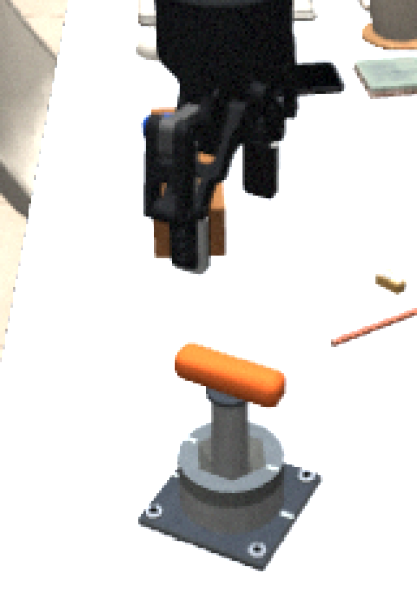

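The picture shows the key upright in the socket, with its bar at (230,375) over the boss at (230,460). Its handle is at z = 0.115, as expected when fully home, and the gripper is clear of it.

```bash
python3 -c "
from workcell import bot
print(bot.job_done())"
```

```text
the job is handed in; nothing more can be done
None
```

The orange key is standing upright and released in the socket, fully home by the last picture (handle centre at z = 0.115 m). The blue key was never touched, though the gripper mostly hid it in that picture. The job was handed in at about 8.5 s, and no verdict came back.

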